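# Take the sprung filler cap off a gearbox

## Task

Take the filler cap off the gearbox so that it can be filled: push the sprung cap down past its catch, twist it anticlockwise (seen from above) until it meets its stop, let it spring up and lift it out. Set it down, do not drop it, standing upright on its stem on the floor of the flat rectangular tray. Do not force the cap in either direction: keep the push and twist gentle, and leave the other things where they are.

Things in the scene. Friction and masses are not known exactly. Their poses are not given: they have to be found in the camera images.
- cap_grip (a point): Middle of the filler cap's wing, the upright bar on top that is gripped: 44 mm long along the cap's x, 14 mm thick along its y, 26 mm high; this point is half-way up it, on the cap's axis. Under the wing is a disc 60 mm across, 6 mm thick, upper face 13 mm below this point, then a stem 28 mm across that ends 45 mm below this point. Dark steel, about 0.16 kg.
- cap: The same cap; origin at the centre of the stem's lower end, z up, x along the wing. Two lugs on the stem lock it in the neck (bayonet). It starts locked, wing along the gearbox's x, held up by a spring: about 6 N to start it down, 0.8 N more per mm. Cap and gearbox bear at most 60 N between them, push and twist contacts added.
- seat (a point): Where the locked cap's stem end sits, on the neck's axis. The cap must go down 2.5 to 7 mm to pass under its catch (differs from start to start, cannot be seen); 2 mm further it meets a hard floor, at 8 to 14 N of spring force, so a steeper rise marks the floor. Not pushed past the catch, it turns by only about 3 degrees.
- neck (a point): Centre of the upper rim of the filler neck, an aluminium tube 55 mm across, 24 mm high. The locked cap's disc is 11 mm above it. Kept down past the catch, the cap turns anticlockwise from above (positive about z), dragging with up to 0.1 N m, to a hard stop 45 to 85 degrees from the start (hidden, differs). A rise of 0.15 N m over the free drag is the stop: twist no harder.
- gearbox: Geared motor fixed to the bench, 190 x 150 mm foot, top at 130 mm; motor reaches 222 mm along its x. Origin on the bench under the neck's axis. With the cap at its stop, or up to 4 degrees short, the lugs face their exits: ease the push and the spring lifts the cap to about 6 mm above its locked height; pull it straight up (the lugs are out 15 mm above the locked height).
- tray: Flat rectangular aluminium tray, 160 mm (x) x 200 mm (y), walls 28 mm high and 4 mm thick, floor 4 mm thick, fixed to the bench. Origin at the centre of its underside. Its middle is free; a bearing lies in the corner at +x, +y.
- bearing: Steel bearing ring, 42 mm across, 14 mm high, lying in a corner of the tray; origin at the centre of its underside. To be left alone.
- dish: Round dark steel dish, 170 mm across, 45 mm high, fixed; not the place for the cap. Origin at the centre of its underside.
- oiler: Clear oil bottle, 56 mm across, 150 mm high; origin under its centre. To be left alone.
- cover: Brown cast cover plate, 150 x 130 mm, 18 mm high; origin under its centre. To be left alone.
- wrench: Wrench lying on the bench along its x. To be left alone.
- screwdriver: Screwdriver lying on the bench along its x. To be left alone.
Things that resemble listed ones, but are neither listed nor needed, are in the scene too. Leave any green or red look-alike of the cap alone.

How it is judged:
On the way, in this order (a step that is already met when the one before it is completed fails the run):
1. the cap is pushed down in the neck by at least 2 mm (z of cap in the frame of gearbox below 0.137 m and horizontal distance between cap and gearbox below 0.006 m), for 0.1 s.
2. the cap, turned by more than 34 degrees, has come up out of its catch, at least 3 mm above its locked height (z of cap in the frame of gearbox above 0.142 m and angle between the x axis of cap and the x axis of gearbox, either way round above 0.6 rad and horizontal distance between cap and gearbox below 0.008 m).
3. the cap is brought, upright and still held by the fingers, to within 12 mm of the tray's floor (x of cap in the frame of tray between -0.06 and 0.06 m and y of cap in the frame of tray between -0.08 and 0.08 m and angle between cap's own z axis and vertical below 0.15 rad and z of cap in the frame of tray below 0.016 m and contact force between cap and the fingers above 0.5 N).
At the end, for the whole second after the job is handed in: The cap stands upright (within 0.15 rad) on its stem on the tray's floor, its axis at least 20 mm inside the tray's edges, at rest and released (x of cap in the frame of tray between -0.06 and 0.06 m and y of cap in the frame of tray between -0.08 and 0.08 m and angle between cap's own z axis and vertical below 0.15 rad and z of cap in the frame of tray between 0.001 and 0.008 m and linear speed of cap below 0.02 m/s and contact force between cap and the fingers below 0.1 N); the robot touches nothing.
It fails at once if the force between cap and gearbox exceeds 60 N (contact force between cap and gearbox above 60 N).
It fails at once if another loose thing is moved by more than 20 mm (distance of any of bearing, oiler, cover, wrench, screwdriver from where it was at the start of the episode above 0.02 m).
It also fails if it takes over 72 s, if anything falls off the work surface, if the arm or the gripper's body presses on something with over 40 N, if the wrist force passes 120 N, or if a joint passes its speed limit or range.

## Robot

A 6-joint arm with a two-finger parallel gripper is mounted at the origin on the work surface. World frame = base frame: x ahead of the robot, y to its left, z up, the work surface at z = 0. Lengths are in m, angles in rad, forces in N, time in s.
With the tool pointing down it reaches from about 0.4 to 0.925 m from the base axis. Payload 12.5 kg.
Tool frame: the origin (TCP) lies midway between the tips of the shut fingers; the grasp point (between the pads) lies env.grasp_offset behind it (env.grasp_offset is the distance from the TCP to the grasp point, in m); x points along the fingers, z is the direction in which the jaws open and shut, and the axes are right-handed (so a half turn about x gives the same grasp; the last joint's range is limited). The gripper opens to 95 mm and grips with 3 to 60 N. Pads are 20 mm wide; open, the fingers measure 119 mm over their backs; the gripper's body (75 mm by 180 mm) begins 59 mm behind the grasp point.
Start: joints at [1.227, 0.491, 1.559, -0, 1.092, -0.106], TCP at [0.147, 0.607, 0.215] pointing down, gripper open.
Joint ranges: [-3.1, 3.1], [-0.84, 2.19], [0.05, 2.79], [-1.13, 4.28], [0.06, 2.93], [-2.69, 2.69]. Speed limits (rad/s): [2.22, 2.22, 2.79, 3.14, 3.14, 3.14].

## Interface

Orientations are given as [roll, pitch, yaw] about the fixed x, y, z axes, in that order (R = Rz(yaw) Ry(pitch) Rx(roll)).
In Python, from cell import env, viewer, job_done gives the robot as it stands.
- The arm moves only by the shell command python3 -m inch 'ROWS' [FORCE]. ROWS is JSON, one flat list of numbers, 7 for each row, row after row: the finger opening in cm, from 0 to 9.51, then the shift along the tool's x, y, z in cm, then the turn, a rotation vector about the tool's x, y, z in degrees. A call has 1 to 8 rows; each row shifts and turns the commanded pose from where the row before left it, along the tool's axes as they then stand; what a row does not reach is not made up. A row lasts 1/10 s, in which the tool goes at most 50 mm and 8.59 degrees, less where a joint would pass 70% of its speed; a pose out of reach is approached as far as the arm can. A call is refused whole if a number of a shift passes 5 or a number of a turn 8.59, either way. A call with a gripper value outside its range is refused whole. The fingers move at their own pace and stop on an object; FORCE is the grip in N (left out, the last holds). Time passes only in rows, so rows that do not move let the fingers close. It gives the time, the measured TCP pose, the force and the opening at its end, in the units of the state.
- env.sense(): the state, without advancing time (a new reading comes with each control period).
- viewer.camera(name): name is "scene" or "side" or "wrist"; returns the picture (400x640x3 uint8, blue, green, red); there is no depth.
- viewer.calibration(name): a dict with "vertical_fov" (degrees; the focal length in pixels is half the picture's height over the tangent of half this angle, whatever the lens; pixels are square), "cx", "cy" (the principal point, pixels), "R" (3x3) and "t" (3): a world point X has camera coordinates R X + t; the wrist camera has in their place "hand_eye" (4x4, takes a point from camera to tool coordinates, whose origin is the TCP and whose axes are the tool frame's). Camera axes: x right, y down, z forward; pixel columns grow to the right and rows downward; lengths in m; the calibration is good to about 2 mm. The wrist camera is an equidistant fisheye: a pixel r from the principal point sees the ray r / f radians off the axis. A picture is of the moment at which its call begins: read the wrist's pose just before it. calibration takes no time and is no camera call.
- job_done(): hands the job in, once; it reports no verdict.
Trained networks look in the newest picture that a camera, given by its name, has taken for a name from the list of things; names that differ only in an ending like _2 or _b are one class to them, and where a whole thing is asked for, a point or a joint stands for the part that bears it (a point fixed in the world has none). Each returns a list of dicts, best first, with "score" (0 to 1); they miss things now and then, are a little off and sometimes report something else, mostly with a low value. They report only what shows in the picture. A call takes as long as a camera call. They do not tell look-alikes from the thing itself.
- viewer.recognise(camera, query): "position" ([column, row] in pixels, amid what is visible of it).
- viewer.spot_point(camera, query): "position" ([column, row] in pixels: a listed point, or the origin of a listed thing).
The state is a dict: "time": time; "joints": joint angles; "joint_vel": joint speeds; "effort": joint torques, N m; "tool_pos": TCP position; "tool_rot": TCP orientation; "ft_force": force on the tool from outside, world axes, zero at the start; "ft_torque": the same for the moment, N m; "width": finger opening in m.
Only numpy, scipy, OpenCV 4.12 (cv2) and the standard library are available. Lean on these libraries where they do the work, as an engineer would, in place of code of your own. Each camera call takes 0.05 s, during which the arm holds its last target.

## Working session

There is one attempt and no reset: what is moved stays moved. The work goes in short steps, Python scripts to look and compute and a shell command to move; the robot and the scene stay as the last step left them, time stands still between calls to the robot, and variables do not carry over. Pictures are saved under pics/ and viewed, and the job is handed in when it is done.

```bash
ls; mkdir -p pics
python3 - <<'E'
from cell import env, viewer
import cv2,json
s=env.sense(); print(s, env.grasp_offset)
for c in ["scene","side","wrist"]:
    cv2.imwrite(f"pics/{c}0.png",viewer.camera(c)); print(c,viewer.calibration(c))
    for q in ["cap_grip","neck","tray","bearing"]:
        print(q,[(round(d['score'],2),[round(v) for v in d['position']]) for d in viewer.spot_point(c,q)[:3]])
E
```

```text
pics
{'time': 0.0, 'joints': array([ 1.22738434e+00,  4.91551024e-01,  1.55945932e+00,  2.17004706e-05,
        1.09165971e+00, -1.05595395e-01]), 'joint_vel': array([-7.92371360e-04, -9.76150518e-05, -1.12894763e-03,  1.24455552e-03,
        7.68905308e-05,  1.25749487e-03]), 'effort': array([ 2.40480033e-03, -6.12640214e+01, -2.58178210e+01,  6.93633920e-02,
        4.82752465e-02, -8.12989288e-05]), 'tool_pos': array([0.14712781, 0.6071914 , 0.21406364]), 'tool_rot': array([ 3.01813575,  1.56971875, -1.93207984]), 'ft_force': array([-0.85084571,  0.41641759,  0.2975614 ]), 'ft_torque': array([ 0.00475793, -0.0086069 ,  0.02986383]), 'width': 0.09516744275480606} 0.0188
scene {'vertical_fov': 53.99291132286518, 'cx': 314.9548224827394, 'cy': 197.38550988739786, 'R': array([[ 0.76909855,  0.6391286 , -0.00143258],
       [ 0.34026584, -0.4113559 , -0.84557997],
       [-0.54102365,  0.64984687, -0.53384685]]), 't': array([-0.42892329, -0.09381634,  1.63111157])}
cap_grip [(0.66, [305, 166]), (0.62, [390, 162]), (0.56, [298, 244])]
neck [(0.9, [307, 176]), (0.56, [391, 163])]
tray [(
[... 311 characters left out ...]
934, 0.20907411, 1.64861679])}
cap_grip [(0.67, [341, 195]), (0.56, [322, 197]), (0.33, [265, 273])]
neck [(0.9, [346, 204])]
tray [(0.6, [367, 191])]
bearing [(0.41, [352, 195])]
wrist {'vertical_fov': 65.70646984690485, 'cx': 320.32611361907834, 'cy': 205.14181417173882, 'hand_eye': array([[-6.97000900e-04, -2.64819505e-01,  9.64297746e-01,
        -1.70418249e-01],
       [-1.03536374e-03, -9.64297273e-01, -2.64820124e-01,
         7.47926539e-02],
       [ 9.99999221e-01, -1.18297879e-03,  3.97931552e-04,
         1.72602405e-03],
       [ 0.00000000e+00,  0.00000000e+00,  0.00000000e+00,
         1.00000000e+00]])}
cap_grip []
neck []
tray [(0.78, [40, 372])]
bearing [(0.51, [58, 390])]
```

View pics/scene0.png

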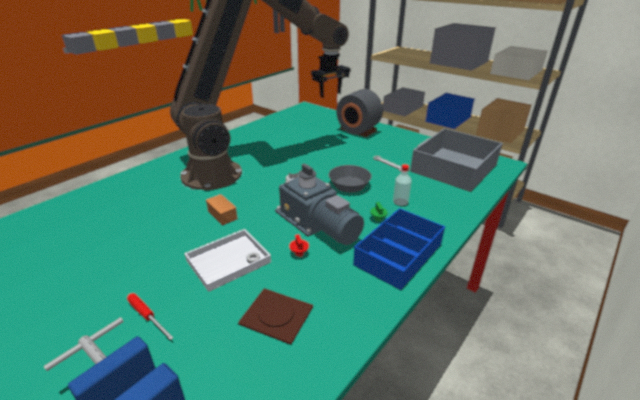

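View pics/side0.png

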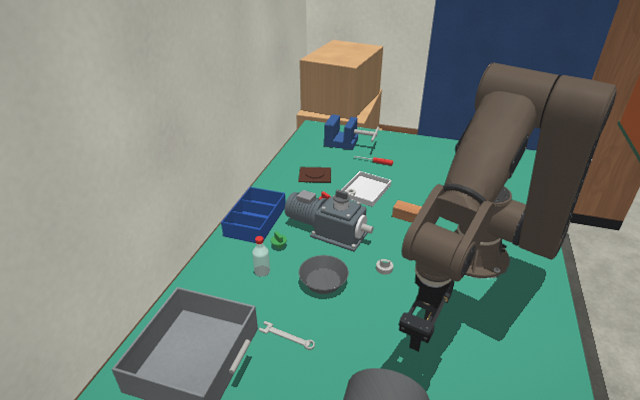

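View pics/wrist0.png

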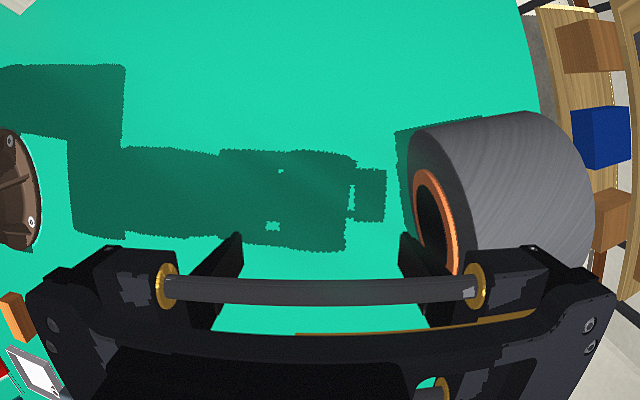

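The scene view shows the cap on the gearbox near (306,168) and the tray near (229,259). The side view shows the cap near (341,195) and the tray near (367,188). The red and green caps stand on the bench. Next I'll triangulate.

```bash
cat > h.py <<'E'
import numpy as np, cv2
from scipy.spatial.transform import Rotation as Ro
from cell import env, viewer
def ray(c,px,st=None):
    k=viewer.calibration(c); f=200/np.tan(np.radians(k['vertical_fov'])/2)
    u=np.array([(px[0]-k['cx']),(px[1]-k['cy'])])
    if c=='wrist':
        r=np.hypot(*u); th=r/f; d=np.array([*(u/max(r,1e-9)*np.sin(th)),np.cos(th)])
        H=k['hand_eye']; R=Ro.from_euler('xyz',st['tool_rot']).as_matrix()
        return R@H[:3,3]+st['tool_pos'], R@H[:3,:3]@d
    d=np.array([*(u/f),1]); d/=np.linalg.norm(d)
    return -k['R'].T@k['t'], k['R'].T@d
def proj(c,X,st=None):
    k=viewer.calibration(c); f=200/np.tan(np.radians(k['vertical_fov'])/2)
    if c=='wrist':
        H=k['hand_eye']; R=Ro.from_euler('xyz',st['tool_rot']).as_matrix()
        p=H[:3,:3].T@(R.T@(np.array(X)-st['tool_pos'])-H[:3,3])
        r=np.hypot(p[0],p[1]); th=np.arctan2(r,p[2]); return np.array([k['cx'],k['cy']])+p[:2]/r*th*f
    p=k['R']@np.array(X)+k['t']; return np.array([k['cx'],k['cy']])+f*p[:2]/p[2]
def tri(rs):
    A=0;b=0
    for o,d in rs:
        P=np.eye(3)-np.outer(d,d); A=A+P; b=b+P@o
    X=np.linalg.solve(A,b); return X,[np.linalg.norm((np.eye(3)-np.outer(d,d))@(X-o)) for o,d in rs]
def onz(r,z):
    o,d=r; return o+d*(z-o[2])/d[2]
def rpt():
    s=env.sense(); R=Ro.from_euler('xyz',s['tool_rot']).as_matrix()
    print('t',round(s['time'],2),'pos',s['tool_pos'].round(4),'F',s['ft_force'].round(2),'T',s['ft_torque'].round(3),'w',round(s['width'],4)); print(R.round(4)); return s,R
E
python3 - <<'E'
from h import *
rpt()
for n,a,b in [('cap',(305,166),(341,195)),('neck',(307,176),(346,204)),('tray',(230,262),(367,191)),('bear',(255,254),(352,195))]:
    print(n,*tri([ray('scene',a),ray('side',b)]))
print('tray plane',onz(ray('scene',(230,262)),0),onz(ray('side',(367,191)),0))
for c in ['scene','side']:
    for q in ['gearbox','cap','seat','neck','cap_grip','oiler','dish','cover']:
        viewer.camera(c) if q=='gearbox' else 0
        print(c,q,[(round(d['score'],2),[round(v,1) for v in d['position']]) for d in viewer.spot_point(c,q)[:3]])
a=cv2.imread('pics/scene0.png')[150:260,230:380]; b=cv2.imread('pics/side0.png')[160:260,270:420]
cv2.imwrite('pics/z0.png',np.vstack([cv2.resize(a,(600,440),interpolation=2)[:300],cv2.resize(b[:75],(600,300),interpolation=2)]))
E
```

```text
t 0.75 pos [0.1472 0.6074 0.2147] F [-0.02 -0.54 -0.17] T [-0.057  0.028  0.007] w 0.0954
[[ 0.000e+00 -9.719e-01  2.356e-01]
 [ 1.000e-04  2.356e-01  9.719e-01]
 [-1.000e+00  0.000e+00  1.000e-04]]
cap [0.49335699 0.03460029 0.18966206] [np.float64(0.005417994451097785), np.float64(0.0054179944510978255)]
neck [0.48202914 0.04115981 0.15064949] [np.float64(0.005925177077353024), np.float64(0.005925177077352942)]
tray [ 0.46737788 -0.30147235 -0.00313224] [np.float64(0.006590661731088706), np.float64(0.006590661731088725)]
bear [ 0.51656395 -0.23711924  0.00949096] [np.float64(0.0011899048406983387), np.float64(0.0011899048406984044)]
tray plane [ 0.47844546 -0.30266655  0.        ] [ 0.46225819 -0.30420111  0.        ]
scene gearbox [(0.93, [305.8, 216.7]), (0.44, [153.2, 315.6])]
scene cap [(0.71, [378.7, 217.3]), (0.67, [309.9, 178.1]), (0.58, [297.6, 252.8])]
scene seat [(0.83, [307.0, 183.0])]
scene neck [(0.86, [305.2, 177.1])]
scene cap_grip [(0.75, [301.6, 239.3]), (0.49, [378.9, 206.0])]
scene oiler [(0.74, [400.7, 200.1])]
scene dish [(0.7, [351.2, 181.9])]
scene cover [(0.9, [275.3, 312.8])]
side gearbox [(0.87, [341.6, 231.0])]
side cap [(0.6, [280.8, 247.6]), (0.43, [340.0, 199.3])]
side seat [(0.64, [343.7, 205.7])]
side neck [(0.7, [343.2, 201.5])]
side cap_grip [(0.58, [343.2, 196.8]), (0.5, [322.8, 196.3]), (0.47, [278.8, 235.9])]
side oiler [(0.92, [266.6, 270.6]), (0.33, [286.9, 334.1])]
side dish [(0.94, [322.1, 279.7])]
side cover [(0.83, [310.6, 174.2])]
```

View pics/z0.png

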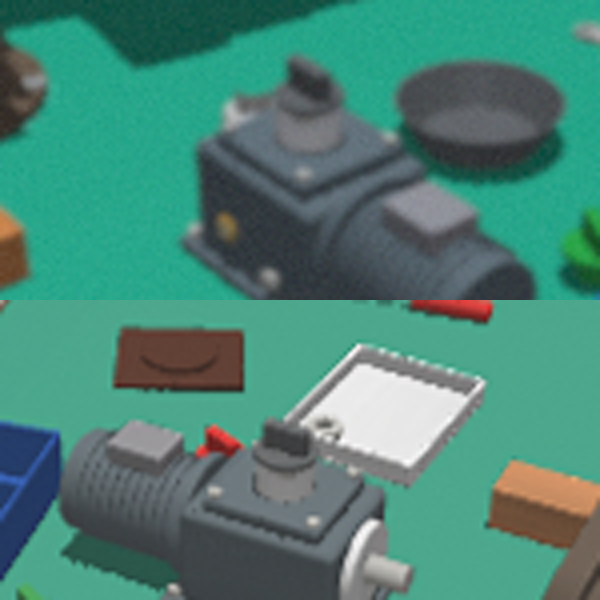

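Run:
```python
from h import *
X,e=tri([ray('scene',(339,201)),ray('side',(306.2,196.2))]);print(X,e)
N,e=tri([ray('scene',(306,177)),ray('side',(343.5,202))]);print(N,e)
print(np.degrees(np.arctan2(*(X-N)[1::-1])))
# wing ends on z=.197
for c,a,b in [('scene',(230+295/4,150+62/4),(230+333/4,150+90/4)),('side',(270+263/4,160+125/4),(270+313/4,160+130/4))]:
    A=onz(ray(c,a),.195);B=onz(ray(c,b),.195);print(A,B,np.degrees(np.arctan2(*(B-A)[1::-1])))
```

```text
[0.64550095 0.00731419 0.13288225] [np.float64(0.0025492572260825165), np.float64(0.0025492572260826813)]
[0.49091228 0.03084761 0.15276579] [np.float64(0.0023140348521458118), np.float64(0.0023140348521458708)]
-8.655823017170214
[0.48771509 0.0274448  0.195     ] [0.54213993 0.01072693 0.195     ] -17.07557786298154
[0.51994489 0.02954577 0.195     ] [0.47402472 0.02384353 0.195     ] -172.92139744595008
```

```bash
python3 -m inch '[9.5,-5,0,0,0,0,0, 9.5,-5,0,0,0,0,0, 9.5,0,-3.3,-3.3,0,0,0, 9.5,0,-3.3,-3.3,0,0,0, 9.5,0,-3.3,-3.3,0,0,0, 9.5,0,-3.3,-3.3,0,0,0, 9.5,0,-3.3,-3.3,0,0,0, 9.5,0,-3.3,-3.3,0,0,0]' 20
python3 -m inch '[9.5,0,-3.3,-3.3,0,0,0, 9.5,0,-3.3,-3.3,0,0,0, 9.5,0,-3.3,-3.3,0,0,0, 9.5,0,-3.3,-3.3,0,0,0, 9.5,0,-3.3,-3.3,0,0,0, 9.5,0,-3.3,-3.3,0,0,0, 9.5,0,-3.3,-3.3,0,0,0, 9.5,0,-3.3,-3.3,0,0,0]'
python3 -m inch '[9.5,0,0,0,8.5,0,0, 9.5,0,0,0,8.5,0,0, 9.5,0,0,0,8.5,0,0, 9.5,0,0,0,8.5,0,0, 9.5,0,0,0,8.5,0,0, 9.5,0,0,0,8.5,0,0, 9.5,0,0,0,8.5,0,0, 9.5,0,0,0,8.5,0,0]'
python3 -m inch '[9.5,0,0,0,8.5,0,0, 9.5,0,0,0,8.5,0,0, 9.5,0,0,0,8.5,0,0, 9.5,0,0,0,8.5,0,0, 9.5,0,0,0,8.5,0,0, 9.5,0,0,0,8.5,0,0, 9.5,0,0,0,8.5,0,0, 9.5,0,0,0,8.5,0,0]'
python3 -m inch '[9.5,0,0,0,8.5,0,0, 9.5,0,0,0,8.5,0,0, 9.5,0,0,0,8.5,0,0, 9.5,0,0,0,8.5,0,0, 9.5,0,0,0,6.4,0,0, 9.5,0,0,0,0,0,0]'
python3 - <<'E'
from h import *
s,R=rpt(); print(s['joints'].round(3), np.degrees(np.arctan2(R[1,2],R[0,2])))
cv2.imwrite('pics/w1.png',viewer.camera('wrist'))
for q in ["cap_grip","neck","tray","gearbox"]:
    print(q,[(round(d['score'],2),[round(v) for v in d['position']]) for d in viewer.spot_point('wrist',q)[:3]])
print(proj('wrist',[.49,.031,.184],s))
E
```

```text
time: 2.45
tool_pos: [0.2935, 0.3667, 0.3148]
tool_rot: [-0.55, 1.57, 0.783]
ft_force: [0.3, 0.3, -0.4]
width: 0.0946
time: 3.25
tool_pos: [0.488, 0.0477, 0.3149]
tool_rot: [-1.12, 1.57, 0.212]
ft_force: [0.8, 1.2, 0.1]
width: 0.0954
time: 4.05
tool_pos: [0.4873, 0.0496, 0.3147]
tool_rot: [0.171, 1.571, 0.311]
ft_force: [-0.2, -0.6, 0.0]
width: 0.095
time: 4.85
tool_pos: [0.4873, 0.0496, 0.3147]
tool_rot: [1.404, 1.571, 0.357]
ft_force: [0.8, 1.1, 0.2]
width: 0.095
time: 5.45
tool_pos: [0.4873, 0.0496, 0.3147]
tool_rot: [2.193, 1.571, 0.446]
ft_force: [-0.4, -0.6, 0.7]
width: 0.0948
t 5.45 pos [0.4873 0.0496 0.3147] F [-0.42 -0.62  0.74] T [-0.036  0.269  0.007] w 0.0948
[[ 2.000e-04  9.845e-01 -1.756e-01]
 [ 1.000e-04 -1.756e-01 -9.845e-01]
 [-1.000e+00  2.000e-04 -1.000e-04]]
[-0.034  0.199  1.732  0.     1.21   1.714] -100.11510893994799
cap_grip [(0.8, [342, 183]), (0.75, [434, 71]), (0.62, [216, 50])]
neck []
tray [(0.86, [514, 147])]
gearbox [(0.58, [334, 158])]
[340.23774182 191.38085047]
```

View pics/w1.png

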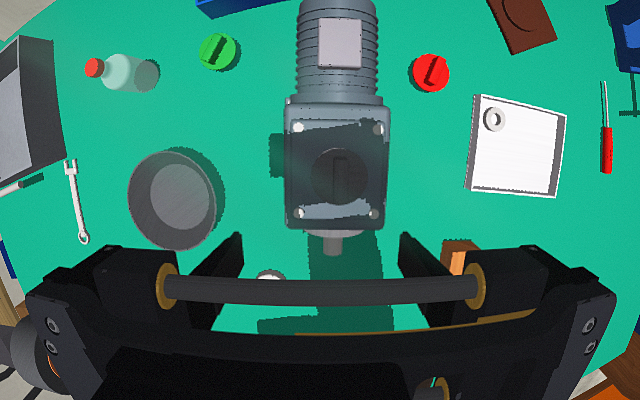

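The wrist view shows the cap at about (341,172), with its wing nearly vertical in the picture. The tray is at about (516,145) with the bearing at (494,120). I'll enlarge the cap area.

Run:
```python
from h import *
a=cv2.imread('pics/w1.png')[90:240,270:410]
a=cv2.convertScaleAbs(a,alpha=2.2,beta=-20)
a=cv2.resize(a,None,fx=4,fy=4,interpolation=2); cv2.imwrite('pics/w1z.png',a)
```

```text
(no output)
```

View pics/w1z.png

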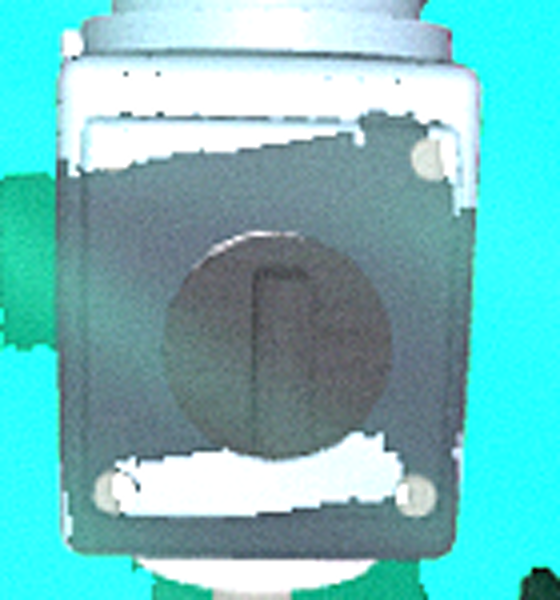

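Run:
```python
from h import *
s=env.sense()
g=lambda x,y:(270+x/4-.375,90+y/4-.375)
P=[onz(ray('wrist',g(x,y),s),.171)[:2] for x,y in [(163,345),(392,345),(277,231),(197,265),(357,265),(277,460),(197,425),(357,425)]]
P=np.array(P); A=np.c_[2*P,np.ones(len(P))]; c=np.linalg.lstsq(A,(P**2).sum(1),rcond=None)[0]
print('disc',c[:2],np.sqrt(c[2]+c[0]**2+c[1]**2))
a=onz(ray('wrist',g(252,275),s),.197);b=onz(ray('wrist',g(253,440),s),.197)
print('left edge',a,b,np.degrees(np.arctan2(*(a-b)[1::-1])))
a2=onz(ray('wrist',g(309,275),s),.197);print('width',np.linalg.norm(a2-a))
# box edges z~.128
a=onz(ray('wrist',g(62,80),s),.125);b=onz(ray('wrist',g(70,545),s),.125);print(np.degrees(np.arctan2(*(a-b)[1::-1])))
a=onz(ray('wrist',g(480,80),s),.125);b=onz(ray('wrist',g(456,545),s),.125);print(np.degrees(np.arctan2(*(a-b)[1::-1])))
a=onz(ray('wrist',g(113,492),s),.13);b=onz(ray('wrist',g(416,495),s),.13);print('screws',np.degrees(np.arctan2(*(a-b)[1::-1])))
# model overlay
img=cv2.imread('pics/w1.png'); img=cv2.convertScaleAbs(img,alpha=2.2,beta=-20)[90:240,270:410]; img=cv2.resize(img,None,fx=4,fy=4,interpolation=2)
cx,cy=c[:2]; y=np.radians(-10)
def dl(pts,col):
    q=[(proj('wrist',p,s)-[270,90]+.375)*4 for p in pts]; cv2.polylines(img,[np.int32(np.round(q))],True,col,1)
dl([(cx+.03*np.cos(t),cy+.03*np.sin(t),.171) for t in np.linspace(0,6.28,60)],(0,0,255))
for z in(.197,):
    dl([(cx+u*np.cos(y)-v*np.sin(y),cy+u*np.sin(y)+v*np.cos(y),z) for u,v in [(.022,.007),(.022,-.007),(-.022,-.007),(-.022,.007)]],(0,255,255))
cv2.imwrite('pics/w1m.png',img)
for q in [(470,188),(556,197),(566,115),(479,95)]:
    print('tray',onz(ray('wrist',q,s),.028))
for q in [(514,147)]: print('tray o',onz(ray('wrist',q,s),0))
print('bear',onz(ray('wrist',(494,120),s),.018))
```

```text
disc [0.50286805 0.02934748] 0.02965528999876079
left edge [0.52560641 0.03328774 0.197     ] [0.48633761 0.0396095  0.197     ] -9.14540080745651
width 0.013346265071575731
-10.181294654309713
-10.64539159930692
screws 79.4016518352542
tray [ 0.42365739 -0.18561097  0.028     ]
tray [ 0.37582324 -0.38253141  0.028     ]
tray [ 0.52873206 -0.41516589  0.028     ]
tray [ 0.57225269 -0.21864196  0.028     ]
tray o [ 0.47621971 -0.29882224  0.        ]
bear [ 0.52911859 -0.24814665  0.018     ]
```

View pics/w1m.png

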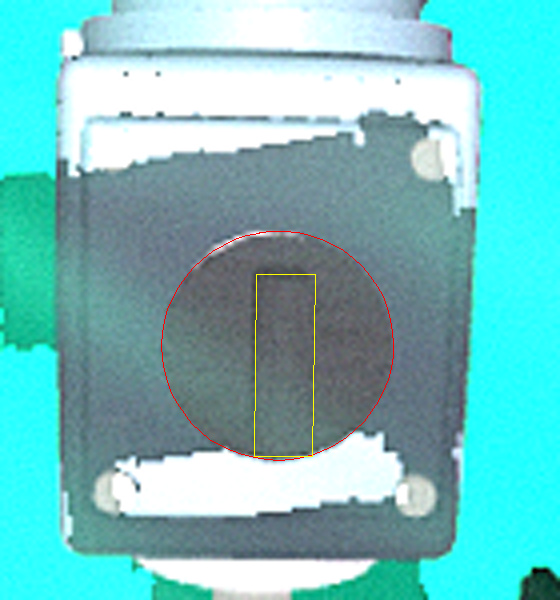

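The overlay fits: cap at about (0.5035, 0.030), yaw about -10°. I'll move down close above it and check again.

```bash
python3 -m inch '[7,2.5,0.5,0.4,0,0,0, 7,2.5,0.5,0.4,0,0,0, 7,2.5,0.5,0.4,0,0,0, 7,2,0.4,0.4,0,0,0, 6,0,0,0,0,0,0, 6,0,0,0,0,0,0]' 20
python3 - <<'E'
from h import *
s,R=rpt(); print(s['joints'].round(3), np.degrees(np.arctan2(R[1,2],R[0,2])))
im=viewer.camera('wrist');cv2.imwrite('pics/w2.png',im)
img=cv2.convertScaleAbs(im,alpha=2.0,beta=0)[110:300,200:440]; img=cv2.resize(img,None,fx=3,fy=3,interpolation=2)
cx,cy=.5035,.030; y=np.radians(-10.3)
def dl(pts,col):
    q=[(proj('wrist',p,s)-[200,110]+.333)*3 for p in pts]; cv2.polylines(img,[np.int32(np.round(q))],True,col,1)
dl([(cx+.03*np.cos(t),cy+.03*np.sin(t),.171) for t in np.linspace(0,6.28,60)],(0,0,255))
dl([(cx+u*np.cos(y)-v*np.sin(y),cy+u*np.sin(y)+v*np.cos(y),.197) for u,v in [(.022,.007),(.022,-.007),(-.022,-.007),(-.022,.007)]],(0,255,255))
cv2.imwrite('pics/w2m.png',img)
E
```

```text
time: 6.3
tool_pos: [0.5034, 0.0306, 0.22]
tool_rot: [-2.015, 1.571, 2.523]
ft_force: [-0.3, 0.1, 0.6]
width: 0.0618
t 6.3 pos [0.5034 0.0306 0.22  ] F [-0.32  0.1   0.61] T [-0.053  0.223 -0.062] w 0.0618
[[-2.000e-04  9.848e-01 -1.736e-01]
 [ 1.000e-04 -1.736e-01 -9.848e-01]
 [-1.000e+00 -2.000e-04 -1.000e-04]]
[-0.07   0.314  1.842  0.     0.986  1.675] -99.99640595170159
```

View pics/w2m.png

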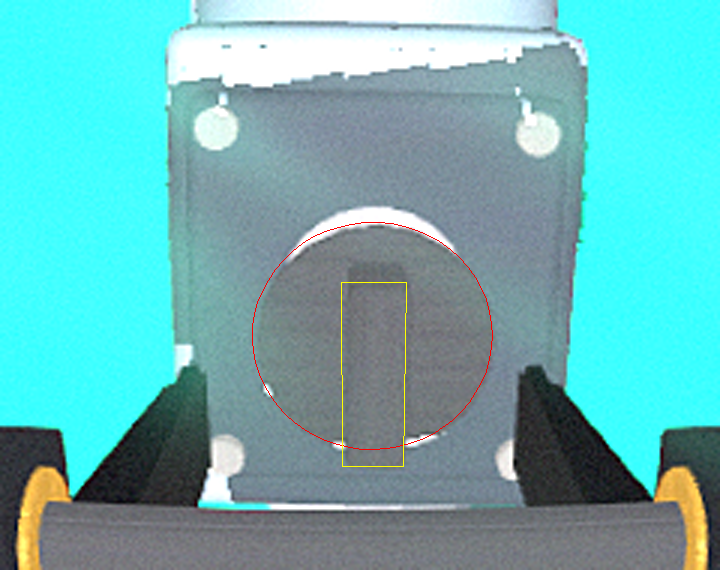

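```bash
python3 -m inch '[6,2,0,0,0,0,0, 6,1.5,0,0,0,0,0, 6,0.8,0,0,0,0,0, 6,0.3,0,0,0,0,0, 6,0,0,0,0,0,0]' 45
python3 - <<'E'
from h import *
rpt()
E
```

```text
time: 6.85
tool_pos: [0.5035, 0.0307, 0.1741]
tool_rot: [1.854, 1.57, 0.108]
ft_force: [0.3, 0.1, 0.9]
width: 0.0601
t 6.85 pos [0.5035 0.0307 0.1741] F [0.29 0.08 0.86] T [-0.022  0.163  0.026] w 0.0601
[[ 7.000e-04  9.848e-01 -1.738e-01]
 [ 1.000e-04 -1.738e-01 -9.848e-01]
 [-1.000e+00  6.000e-04 -2.000e-04]]
```

```bash
python3 -m inch '[2.2,0,0,0,0,0,0, 2.2,0,0,0,0,0,0, 2.2,0,0,0,0,0,0, 1.8,0,0,0,0,0,0, 1.4,0,0,0,0,0,0]' 10
python3 - <<'E'
from h import *
rpt()
E
```

```text
time: 7.35
tool_pos: [0.5033, 0.0306, 0.1737]
tool_rot: [2.143, 1.571, 0.397]
ft_force: [-0.2, 0.2, -0.6]
width: 0.0253
t 7.35 pos [0.5033 0.0306 0.1737] F [-0.21  0.18 -0.6 ] T [ 0.009  0.153 -0.01 ] w 0.0253
[[ 2.000e-04  9.847e-01 -1.741e-01]
 [ 1.000e-04 -1.741e-01 -9.847e-01]
 [-1.000e+00  2.000e-04 -1.000e-04]]
```

```bash
python3 -m inch '[1.0,0,0,0,0,0,0, 1.0,0,0,0,0,0,0, 1.0,0,0,0,0,0,0, 1.0,0,0,0,0,0,0]' 8
python3 - <<'E'
from h import *
rpt()
E
```

```text
time: 7.75
tool_pos: [0.5034, 0.0303, 0.1737]
tool_rot: [0.653, 1.57, -1.093]
ft_force: [-1.1, -5.5, 2.8]
width: 0.0148
t 7.75 pos [0.5034 0.0303 0.1737] F [-1.07 -5.52  2.75] T [-1.028  0.299 -0.057] w 0.0148
[[ 2.000e-04  9.847e-01 -1.741e-01]
 [-3.000e-04 -1.741e-01 -9.847e-01]
 [-1.000e+00  2.000e-04  3.000e-04]]
```

```bash
python3 -m inch '[1.0,0,0,0.05,0,0,0, 1.0,0,0,0,0,0,0, 1.0,0,0,0,0,0,0]' 10
python3 - <<'E'
from h import *
rpt()
E
```

```text
time: 8.05
tool_pos: [0.5033, 0.03, 0.1737]
tool_rot: [1.37, 1.571, -0.376]
ft_force: [-0.1, -5.3, 2.9]
width: 0.0149
t 8.05 pos [0.5033 0.03   0.1737] F [-0.11 -5.29  2.88] T [-1.095  0.306 -0.043] w 0.0149
[[ 2.000e-04  9.847e-01 -1.740e-01]
 [-1.000e-04 -1.740e-01 -9.847e-01]
 [-1.000e+00  2.000e-04  0.000e+00]]
```

```bash
python3 -m inch '[1.0,0,0,0.05,0,0,0, 1.0,0,0,0,0,0,0]' 10;python3 -m inch '[1.0,0,0,0.05,0,0,0, 1.0,0,0,0,0,0,0]' 10
python3 - <<'E'
from h import *
rpt()
E
```

```text
time: 8.25
tool_pos: [0.5032, 0.0296, 0.1737]
tool_rot: [2.25, 1.571, 0.504]
ft_force: [0.2, -4.0, 2.8]
width: 0.0149
time: 8.45
tool_pos: [0.5031, 0.0291, 0.1736]
tool_rot: [2.578, 1.571, 0.833]
ft_force: [0.7, -4.1, 1.8]
width: 0.0143
t 8.45 pos [0.5031 0.0291 0.1736] F [ 0.7  -4.08  1.79] T [-0.885  0.213  0.015] w 0.0143
[[ 1.000e-04  9.847e-01 -1.741e-01]
 [ 2.000e-04 -1.741e-01 -9.847e-01]
 [-1.000e+00  1.000e-04 -2.000e-04]]
```

```bash
python3 -m inch '[1.0,0,0,0.05,0,0,0, 1.0,0,0,0,0,0,0]' 10;python3 -m inch '[1.0,0,0,0.05,0,0,0, 1.0,0,0,0,0,0,0]' 10
python3 - <<'E'
from h import *
rpt()
E
```

```text
time: 8.65
tool_pos: [0.503, 0.0286, 0.1736]
tool_rot: [2.927, 1.571, 1.181]
ft_force: [0.2, -4.8, 1.5]
width: 0.0142
time: 8.85
tool_pos: [0.5029, 0.0282, 0.1736]
tool_rot: [-3.141, 1.57, 1.396]
ft_force: [1.4, -3.1, 0.4]
width: 0.014
t 8.85 pos [0.5029 0.0282 0.1736] F [ 1.41 -3.08  0.38] T [-0.6    0.075 -0.032] w 0.014
[[ 1.000e-04  9.847e-01 -1.742e-01]
 [ 3.000e-04 -1.742e-01 -9.847e-01]
 [-1.000e+00 -0.000e+00 -3.000e-04]]
```

```bash
python3 -m inch '[1.0,0,0,0.05,0,0,0, 1.0,0,0,0,0,0,0]' 10;python3 -m inch '[1.0,0,0,0.04,0,0,0, 1.0,0,0,0,0,0,0]' 10
python3 - <<'E'
from h import *
rpt()
E
```

```text
time: 9.05
tool_pos: [0.5028, 0.0279, 0.1736]
tool_rot: [-3.082, 1.57, 1.455]
ft_force: [1.4, 1.1, -0.1]
width: 0.0141
time: 9.25
tool_pos: [0.5028, 0.0277, 0.1736]
tool_rot: [3.109, 1.57, 1.364]
ft_force: [2.8, 4.0, -0.4]
width: 0.0137
t 9.25 pos [0.5028 0.0277 0.1736] F [ 2.78  4.03 -0.42] T [ 0.917 -0.225 -0.001] w 0.0137
[[ 2.000e-04  9.847e-01 -1.742e-01]
 [ 9.000e-04 -1.742e-01 -9.847e-01]
 [-1.000e+00  0.000e+00 -9.000e-04]]
```

```bash
python3 -m inch '[1.0,0,0,-0.04,0,0,0, 1.0,0,0,0,0,0,0, 0.8,0,0,0,0,0,0, 0.8,0,0,0,0,0,0]' 45
python3 - <<'E'
from h import *
rpt()
E
```

```text
time: 9.65
tool_pos: [0.5028, 0.0277, 0.1736]
tool_rot: [-3.013, 1.571, 1.524]
ft_force: [2.5, 2.8, -0.9]
width: 0.0137
t 9.65 pos [0.5028 0.0277 0.1736] F [ 2.47  2.79 -0.93] T [ 0.61  -0.21  -0.075] w 0.0137
[[ 0.000e+00  9.847e-01 -1.741e-01]
 [ 2.000e-04 -1.741e-01 -9.847e-01]
 [-1.000e+00 -0.000e+00 -2.000e-04]]
```

```bash
for i in 1; do python3 -m inch '[0.8,0.1,0.02,-0.03,0,0,0, 0.8,0,0,0,0,0,0]';python3 -m inch '[0.8,0.1,0,0,0,0,0, 0.8,0,0,0,0,0,0]'; python3 -m inch '[0.8,0.1,0,0,0,0,0, 0.8,0,0,0,0,0,0]'; done
python3 - <<'E'
from h import *
rpt()
E
```

```text
time: 9.85
tool_pos: [0.5029, 0.0277, 0.1728]
tool_rot: [-0.564, 1.571, -2.309]
ft_force: [-1.2, 1.0, 4.2]
width: 0.0137
time: 10.05
tool_pos: [0.5029, 0.0277, 0.1718]
tool_rot: [-0.44, 1.571, -2.186]
ft_force: [-1.4, 1.5, 6.5]
width: 0.014
time: 10.25
tool_pos: [0.5029, 0.0277, 0.1709]
tool_rot: [0.216, 1.571, -1.53]
ft_force: [-0.5, 1.2, 6.1]
width: 0.0142
t 10.25 pos [0.5029 0.0277 0.1709] F [-0.49  1.18  6.11] T [ 0.266  0.422 -0.046] w 0.0142
[[ 0.000e+00  9.847e-01 -1.740e-01]
 [-1.000e-04 -1.740e-01 -9.847e-01]
 [-1.000e+00  0.000e+00  1.000e-04]]
```

```bash
python3 -m inch '[0.8,0.1,0,0,0,0,0, 0.8,0,0,0,0,0,0]';python3 -m inch '[0.8,0.05,0,0,0,0,0, 0.8,0,0,0,0,0,0]'; python3 -m inch '[0.8,0.05,0,0,0,0,0, 0.8,0,0,0,0,0,0]'
```

```text
time: 10.45
tool_pos: [0.5029, 0.0278, 0.1699]
tool_rot: [0.712, 1.571, -1.033]
ft_force: [-1.7, 2.2, 7.1]
width: 0.0136
time: 10.65
tool_pos: [0.5029, 0.0278, 0.1695]
tool_rot: [0.948, 1.571, -0.797]
ft_force: [-1.2, 0.7, 7.7]
width: 0.0136
time: 10.85
tool_pos: [0.5029, 0.0278, 0.169]
tool_rot: [1.261, 1.571, -0.484]
ft_force: [-1.3, 1.1, 8.1]
width: 0.014
```

```bash
python3 -m inch '[0.8,0.05,0,0,0,0,0, 0.8,0,0,0,0,0,0]';python3 -m inch '[0.8,0.05,0,0,0,0,0, 0.8,0,0,0,0,0,0]'
```

```text
time: 11.05
tool_pos: [0.5029, 0.0277, 0.1686]
tool_rot: [1.18, 1.571, -0.566]
ft_force: [-0.9, 1.0, 7.9]
width: 0.0137
time: 11.25
tool_pos: [0.5029, 0.0278, 0.1681]
tool_rot: [1.153, 1.571, -0.592]
ft_force: [-1.2, 1.8, 9.1]
width: 0.0137
```

```bash
python3 -m inch '[0.8,0.05,0,0,0,0,0, 0.8,0,0,0,0,0,0]';python3 -m inch '[0.8,0.05,0,0,0,0,0, 0.8,0,0,0,0,0,0]'
```

```text
time: 11.45
tool_pos: [0.5029, 0.0278, 0.1676]
tool_rot: [1.285, 1.571, -0.46]
ft_force: [-2.0, 0.7, 8.5]
width: 0.014
time: 11.65
tool_pos: [0.503, 0.0277, 0.1671]
tool_rot: [1.285, 1.571, -0.461]
ft_force: [-3.6, 1.6, 9.0]
width: 0.0141
```

```bash
python3 -m inch '[0.8,0.05,0,0,0,0,0, 0.8,0,0,0,0,0,0]';python3 -m inch '[0.8,0.05,0,0,0,0,0, 0.8,0,0,0,0,0,0]'
```

```text
time: 11.85
tool_pos: [0.503, 0.0278, 0.1667]
tool_rot: [1.418, 1.57, -0.328]
ft_force: [-2.5, 1.8, 10.2]
width: 0.0137
time: 12.05
tool_pos: [0.503, 0.0278, 0.1662]
tool_rot: [1.358, 1.57, -0.388]
ft_force: [-2.2, 1.2, 10.0]
width: 0.014
```

```bash
python3 -m inch '[0.8,0.05,0,0,0,0,0, 0.8,0,0,0,0,0,0]';python3 - <<'E'
from h import *
rpt()
E
```

```text
time: 12.25
tool_pos: [0.503, 0.0278, 0.166]
tool_rot: [1.461, 1.57, -0.285]
ft_force: [-2.7, 1.7, 13.0]
width: 0.0137
t 12.25 pos [0.503  0.0278 0.166 ] F [-2.68  1.67 12.98] T [0.324 0.882 0.002] w 0.0137
[[ 6.000e-04  9.848e-01 -1.739e-01]
 [-2.000e-04 -1.739e-01 -9.848e-01]
 [-1.000e+00  6.000e-04  1.000e-04]]
```

```bash
cat > s.py <<'E'
from h import *
s=env.sense();R=Ro.from_euler('xyz',s['tool_rot']).as_matrix()
print('yaw',round(np.degrees(np.arctan2(R[1,2],R[0,2])),2),'Tz',s['ft_torque'].round(3),'eff6',s['effort'][5].round(3),'F',s['ft_force'].round(1),'p',s['tool_pos'].round(4),'Ftool',(R.T@s['ft_force']).round(1))
E
python3 -m inch '[0.8,-0.07,-0.02,0,0,0,0, 0.8,0,0,0,0,0,0]';python3 s.py
python3 -m inch '[0.8,0,0,0,-3,0,0, 0.8,0,0,0,0,0,0]';python3 s.py
python3 -m inch '[0.8,0,0,0,-2,0,0, 0.8,0,0,0,0,0,0]';python3 s.py
python3 -m inch '[0.8,0,0,0,-2,0,0, 0.8,0,0,0,0,0,0]';python3 s.py
```

```text
time: 12.45
tool_pos: [0.5029, 0.0278, 0.1666]
tool_rot: [1.515, 1.57, -0.231]
ft_force: [-0.9, 1.9, 9.3]
width: 0.0139
yaw -100.02 Tz [ 0.232  0.56  -0.025] eff6 -0.01 F [-0.9  1.9  9.3] p [0.5029 0.0278 0.1666] Ftool [-9.3 -1.2 -1.8]
time: 12.65
tool_pos: [0.503, 0.0277, 0.1665]
tool_rot: [1.429, 1.57, -0.263]
ft_force: [-1.1, 1.0, 10.4]
width: 0.0139
yaw -96.92 Tz [0.166 0.461 0.052] eff6 -0.567 F [-1.1  1.  10.4] p [0.503  0.0277 0.1665] Ftool [-10.4  -1.2  -0.9]
time: 12.85
tool_pos: [0.5031, 0.0277, 0.1666]
tool_rot: [1.389, 1.57, -0.269]
ft_force: [-0.6, 1.8, 9.6]
width: 0.0138
yaw -94.96 Tz [ 0.161  0.407 -0.028] eff6 -0.398 F [-0.6  1.8  9.6] p [0.5031 0.0277 0.1666] Ftool [-9.6 -0.7 -1.7]
time: 13.05
tool_pos: [0.5031, 0.0277, 0.1665]
tool_rot: [1.357, 1.57, -0.265]
ft_force: [-0.9, 1.3, 8.9]
width: 0.0136
yaw -92.95 Tz [ 0.142  0.44  -0.043] eff6 -0.399 F [-0.9  1.3  8.9] p [0.5031 0.0277 0.1665] Ftool [-8.9 -0.9 -1.3]
```

```bash
python3 -m inch '[0.8,0,0,0,-4,0,0, 0.8,0,0,0,-4,0,0, 0.8,0,0,0,0,0,0]'|head -1;python3 s.py
python3 -m inch '[0.8,0,0,0,-4,0,0, 0.8,0,0,0,-4,0,0, 0.8,0,0,0,0,0,0]'|head -1;python3 s.py
python3 -m inch '[0.8,0,0,0,-4,0,0, 0.8,0,0,0,-4,0,0, 0.8,0,0,0,0,0,0]'|head -1;python3 s.py
```

```text
time: 13.35
yaw -84.88 Tz [0.088 0.333 0.062] eff6 -0.844 F [-0.6  0.7 10.3] p [0.5032 0.0277 0.1666] Ftool [-10.3  -0.5  -0.7]
time: 13.65
yaw -76.88 Tz [0.132 0.214 0.08 ] eff6 -0.845 F [-0.   0.4  9.4] p [0.5033 0.0276 0.1666] Ftool [-9.4  0.1 -0.4]
time: 13.95
yaw -68.88 Tz [0.06  0.247 0.062] eff6 -0.846 F [-0.3  0.3  9.4] p [0.5033 0.0276 0.1666] Ftool [-9.4 -0.1 -0.4]
```

```bash
python3 -m inch '[0.8,0,0,0,-4,0,0, 0.8,0,0,0,-4,0,0, 0.8,0,0,0,0,0,0]'|head -1;python3 s.py
python3 -m inch '[0.8,0,0,0,-2,0,0, 0.8,0,0,0,0,0,0]'|head -1;python3 s.py
python3 -m inch '[0.8,0,0,0,-2,0,0, 0.8,0,0,0,0,0,0]'|head -1;python3 s.py
python3 -m inch '[0.8,0,0,0,-2,0,0, 0.8,0,0,0,0,0,0]'|head -1;python3 s.py
```

```text
time: 14.25
yaw -60.88 Tz [ 0.063  0.19  -0.007] eff6 -0.846 F [ 0.3  0.  10.2] p [0.5033 0.0276 0.1666] Ftool [-10.2   0.2   0.1]
time: 14.45
yaw -58.96 Tz [ 0.106  0.275 -0.024] eff6 -0.394 F [-0.3 -0.1 10. ] p [0.5033 0.0276 0.1666] Ftool [-10.   -0.3  -0. ]
time: 14.65
yaw -56.96 Tz [0.111 0.173 0.01 ] eff6 -0.396 F [0.  0.8 9.6] p [0.5033 0.0277 0.1666] Ftool [-9.6  0.5 -0.7]
time: 14.85
yaw -54.95 Tz [0.092 0.272 0.013] eff6 -0.39 F [ 0.3  0.6 10.9] p [0.5033 0.0277 0.1666] Ftool [-10.9   0.7  -0.3]
```

```bash
python3 -m inch '[0.8,0,0,0,-2,0,0, 0.8,0,0,0,0,0,0]'|head -1;python3 s.py
python3 -m inch '[0.8,0,0,0,-2,0,0, 0.8,0,0,0,0,0,0]'|head -1;python3 s.py
```

```text
time: 15.05
yaw -52.95 Tz [0.017 0.217 0.054] eff6 -0.395 F [-0.1  0.6  9.8] p [0.5033 0.0277 0.1666] Ftool [-9.8  0.3 -0.5]
time: 15.25
yaw -50.96 Tz [ 0.061  0.197 -0.029] eff6 -0.4 F [ 0.   1.3 10.2] p [0.5033 0.0276 0.1666] Ftool [-10.2   0.8  -1. ]
```

```bash
python3 -m inch '[0.8,0,0,0,-2,0,0, 0.8,0,0,0,0,0,0]'|head -1;python3 s.py
python3 -m inch '[0.8,0,0,0,-2,0,0, 0.8,0,0,0,0,0,0]'|head -1;python3 s.py
python3 - <<'E'
from h import *
im=viewer.camera('wrist')
cv2.imwrite('pics/w3.png',cv2.resize(cv2.convertScaleAbs(im,alpha=2.0,beta=0)[110:300,200:440],None,fx=3,fy=3))
E
```

```text
time: 15.45
yaw -48.96 Tz [ 0.045  0.263 -0.007] eff6 -0.393 F [0.1 0.6 9.6] p [0.5033 0.0276 0.1666] Ftool [-9.6  0.5 -0.4]
time: 15.65
yaw -46.96 Tz [0.084 0.213 0.086] eff6 -0.398 F [-0.3  1.1 10.1] p [0.5033 0.0277 0.1666] Ftool [-10.1   0.5  -1. ]
```

View pics/w3.png

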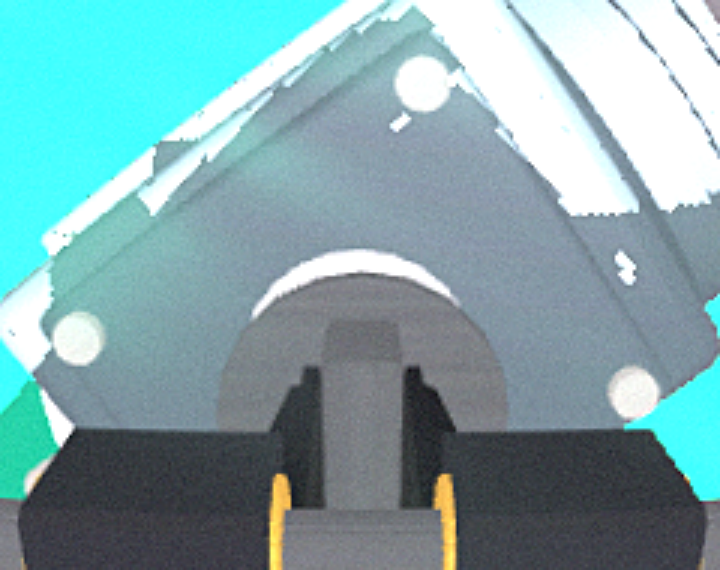

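The wing, centred at about (362,390) in the crop, is still square in the fingers while the gearbox appears rotated. So the cap is turning with the grip. I'll carry on.

```bash
python3 -m inch '[0.8,0,0,0,-2,0,0, 0.8,0,0,0,0,0,0]'|head -1;python3 s.py
python3 -m inch '[0.8,0,0,0,-2,0,0, 0.8,0,0,0,0,0,0]'|head -1;python3 s.py
```

```text
time: 15.9
yaw -44.96 Tz [0.041 0.202 0.028] eff6 -0.392 F [-1.1  0.5 10.1] p [0.5033 0.0277 0.1666] Ftool [-10.1  -0.4  -1.1]
time: 16.1
yaw -42.96 Tz [0.114 0.164 0.005] eff6 -0.401 F [-0.7  0.1  9.4] p [0.5033 0.0277 0.1666] Ftool [-9.4 -0.4 -0.6]
```

```bash
python3 -m inch '[0.8,0,0,0,-2,0,0, 0.8,0,0,0,0,0,0]'|head -1;python3 s.py
python3 -m inch '[0.8,0,0,0,-2,0,0, 0.8,0,0,0,0,0,0]'|head -1;python3 s.py
```

```text
time: 16.3
yaw -40.97 Tz [ 0.233  0.396 -0.048] eff6 -0.489 F [-0.8  1.2 11. ] p [0.5031 0.0278 0.1666] Ftool [-11.    0.4  -1.4]
time: 16.5
yaw -38.99 Tz [ 0.492  0.735 -0.175] eff6 -0.671 F [-2.4  2.4 11.9] p [0.5027 0.028  0.1665] Ftool [-11.9   0.3  -3.4]
```

```bash
python3 -m inch '[0.8,0,0,0,-2,0,0, 0.8,0,0,0,0,0,0]'|head -1;python3 s.py
```

```text
time: 16.7
yaw -37.05 Tz [ 0.458  0.8   -0.827] eff6 -1.245 F [-2.9  3.7 12.6] p [0.5026 0.0281 0.1665] Ftool [-12.6   1.2  -4.6]
```

Stop met about 60° round. The last step went over the 0.15 N m mark, so I'm backing off straight away.

```bash
python3 -m inch '[0.8,0,0,0,2.5,0,0, 0.8,0,0,0,0,0,0]'|head -1;python3 s.py
```

```text
time: 16.9
yaw -39.62 Tz [ 0.505  0.733 -0.102] eff6 0.397 F [-2.2  2.9 12.2] p [0.5027 0.028  0.1665] Ftool [-12.2   0.8  -3.6]
```

```bash
python3 -m inch '[0.8,-0.1,0,0.01,0.3,0,0, 0.8,-0.1,0,0,0,0,0, 0.8,0,0,0,0,0,0]'|head -1;python3 s.py
python3 -m inch '[0.8,-0.1,0,0,0,0,0, 0.8,-0.1,0,0,0,0,0, 0.8,0,0,0,0,0,0]'|head -1;python3 s.py
python3 -m inch '[0.8,-0.1,0,0,0,0,0, 0.8,-0.1,0,0,0,0,0, 0.8,0,0,0,0,0,0]'|head -1;python3 s.py
```

```text
time: 17.2
yaw -39.83 Tz [ 0.559  0.653 -0.107] eff6 -0.047 F [-2.4  2.9  8.6] p [0.5027 0.0279 0.1683] Ftool [-8.6  0.6 -3.7]
time: 17.5
yaw -39.83 Tz [ 0.559  0.527 -0.017] eff6 -0.051 F [-2.   2.9  6.9] p [0.5026 0.0279 0.1702] Ftool [-6.9  0.9 -3.4]
time: 17.8
yaw -39.83 Tz [ 0.661  0.623 -0.062] eff6 -0.056 F [-2.4  3.9  6.1] p [0.5027 0.0279 0.172 ] Ftool [-6.1  1.4 -4.3]
```

```bash
python3 -m inch '[0.8,-0.1,0,0,0,0,0, 0.8,-0.1,0,0,0,0,0, 0.8,0,0,0,0,0,0]'|head -1;python3 s.py
python3 -m inch '[0.8,-0.1,0,0,0,0,0, 0.8,-0.1,0,0,0,0,0, 0.8,0,0,0,0,0,0]'|head -1;python3 s.py
```

```text
time: 18.1
yaw -39.83 Tz [ 0.72   0.697 -0.045] eff6 -0.063 F [-2.9  4.2  4. ] p [0.5027 0.0279 0.1738] Ftool [-4.   1.4 -5. ]
time: 18.4
yaw -39.83 Tz [ 0.82   0.757 -0.093] eff6 -0.071 F [-3.2  4.   0.8] p [0.5027 0.0279 0.1757] Ftool [-0.8  1.  -5. ]
```

```bash
python3 -m inch '[0.8,-0.1,0,-0.04,0,0,0, 0.8,-0.1,0,0,0,0,0, 0.8,0,0,0,0,0,0]'|head -1;python3 s.py
python3 -m inch '[0.8,-0.1,0,0,0,0,0, 0.8,-0.1,0,0,0,0,0, 0.8,0,0,0,0,0,0]'|head -1;python3 s.py
```

```text
time: 18.7
yaw -39.82 Tz [ 0.469  0.51  -0.1  ] eff6 -0.054 F [-1.1  3.   0.2] p [0.5026 0.028  0.1779] Ftool [-0.2  1.6 -2.8]
time: 19.0
yaw -39.82 Tz [ 0.229  0.436 -0.029] eff6 -0.042 F [-0.6  0.2 -1.7] p [0.5026 0.028  0.1798] Ftool [ 1.7 -0.2 -0.6]
```

```bash
python3 -m inch '[0.8,-0.2,0,0,0,0,0, 0.8,-0.2,0,0,0,0,0, 0.8,0,0,0,0,0,0]'|head -1;python3 s.py
python3 -m inch '[0.8,-0.3,0,0,0,0,0, 0.8,-0.3,0,0,0,0,0, 0.8,0,0,0,0,0,0]'|head -1;python3 s.py
```

```text
time: 19.3
yaw -39.81 Tz [-0.122  0.192  0.027] eff6 0.002 F [-0.6 -1.3  0.1] p [0.503  0.0279 0.1843] Ftool [-0.1 -1.4  0.4]
time: 19.6
yaw -39.83 Tz [-0.127  0.14  -0.055] eff6 -0.001 F [ 0.2  0.7 -1.3] p [0.5029 0.028  0.1903] Ftool [ 1.3  0.7 -0.3]
```

```bash
python3 -m inch '[0.8,-1,0,0,0,0,0, 0.8,-2,0,0,0,0,0, 0.8,-2,0,0,0,0,0, 0.8,-2,0,0,0,0,0, 0.8,-2,0,0,0,0,0, 0.8,0,0,0,0,0,0]'|head -1;python3 s.py
python3 - <<'E'
from h import *
for c in ['scene','wrist','side']:
    im=viewer.camera(c); cv2.imwrite(f'pics/{c}4.png',im)
a=cv2.imread('pics/scene4.png')[110:300,150:390]; cv2.imwrite('pics/s4z.png',cv2.resize(a,None,fx=3,fy=3))
E
```

```text
time: 20.2
yaw -39.82 Tz [-0.072  0.091  0.005] eff6 -0.002 F [-0.8  0.4 -2. ] p [0.5034 0.028  0.2825] Ftool [ 2.  -0.2 -0.9]
```

View pics/s4z.png

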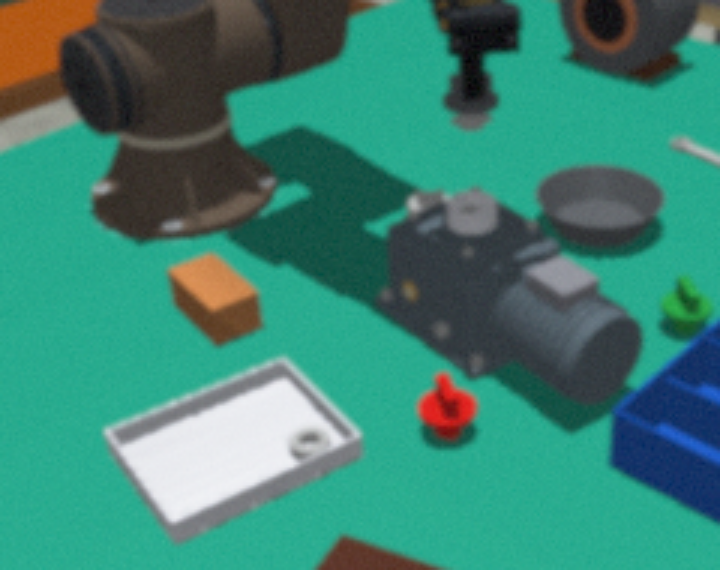

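View pics/wrist4.png

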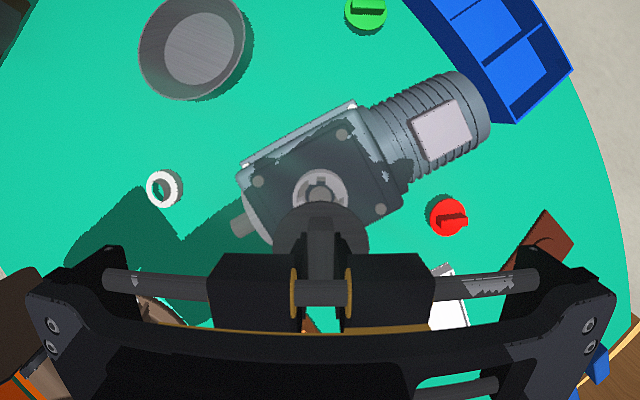

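The cap is out and held upright below the fingers, and the neck is open. Moving over the tray.

```bash
python3 -m inch '[0.8,0,-3.4,2.4,0,0,0, 0.8,0,-3.4,2.4,0,0,0, 0.8,0,-3.4,2.4,0,0,0, 0.8,0,-3.4,2.4,0,0,0, 0.8,0,-3.4,2.3,0,0,0, 0.8,0,-3.4,2.3,0,0,0, 0.8,0,-3.3,2.3,0,0,0, 0.8,0,-3.3,2.3,0,0,0]'
python3 -m inch '[0.8,3,0,0,0,0,0, 0.8,4,0,0,0,0,0, 0.8,4,0,0,0,0,0, 0.8,3,0,0,0,0,0, 0.8,0,0,0,0,0,0]';python3 s.py
python3 - <<'E'
from h import *
s=env.sense()
a=viewer.camera('scene')[200:300,150:310];b=viewer.camera('side')[150:240,290:450]
cv2.imwrite('pics/p5.png',np.vstack([cv2.resize(a,(480,300)),cv2.resize(b,(480,270))]))
cv2.imwrite('pics/w5.png',viewer.camera('wrist'))
for c in ['scene','side']:
    print([(round(d['score'],2),np.round(d['position'])) for d in viewer.spot_point(c,'tray')[:2]], proj(c,[.475,-.3,0]))
E
```

```text
time: 21.15
tool_pos: [0.4733, -0.3012, 0.2785]
tool_rot: [3.104, 1.569, 2.409]
ft_force: [1.3, -0.6, -1.8]
width: 0.0133
time: 21.65
tool_pos: [0.4722, -0.2983, 0.1354]
tool_rot: [-3.138, 1.562, 2.45]
ft_force: [-0.6, -0.5, -1.5]
width: 0.0137
yaw -39.84 Tz [-0.122  0.091  0.018] eff6 0.003 F [-0.6 -0.5 -1.5] p [ 0.4722 -0.2983  0.1354] Ftool [ 1.5 -0.8 -0.2]
[(0.94, array([229., 260.])), (0.65, array([350., 184.]))] [229.94431539 261.04738948]
[(0.92, array([366., 192.]))] [364.01744231 191.02104967]
```

View pics/p5.png

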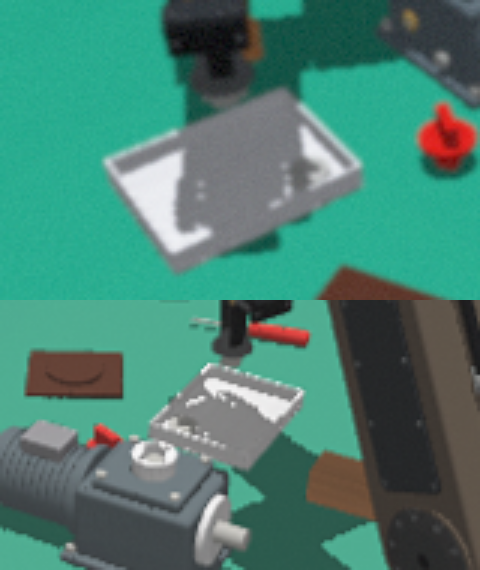

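View pics/w5.png

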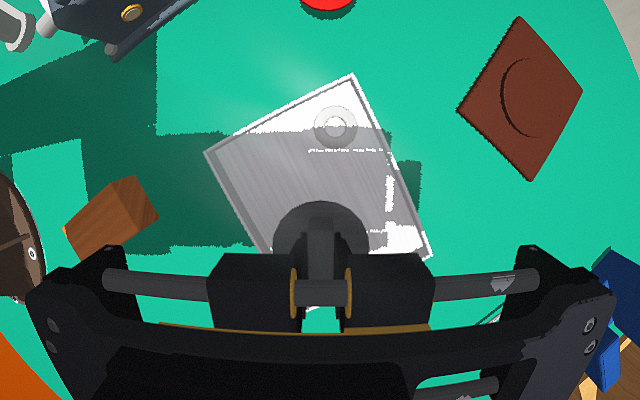

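The cap hangs over the middle of the tray, well clear of the bearing at (335,126) in the wrist view. Lowering it.

```bash
python3 -m inch '[0.8,2,0,0,0,0,0, 0.8,3,0,0,0,0,0, 0.8,2,0,0,0,0,0, 0.8,1,0,0,0,0,0, 0.8,0.6,0,0,0,0,0, 0.8,0,0,0,0,0,0]' |head -2;python3 s.py
python3 -m inch '[0.8,0.3,0,0,0,0,0, 0.8,0,0,0,0,0,0]' |head -2;python3 s.py
python3 -m inch '[0.8,0.2,0,0,0,0,0, 0.8,0,0,0,0,0,0]' |head -2;python3 s.py
```

```text
time: 22.5
tool_pos: [0.4743, -0.2999, 0.0542]
yaw -39.83 Tz [-0.097  0.167 -0.038] eff6 0.0 F [ 1.   0.4 -1.8] p [ 0.4743 -0.2999  0.0542] Ftool [1.8 0.9 0.5]
time: 22.7
tool_pos: [0.4743, -0.2999, 0.0513]
yaw -39.83 Tz [-0.075  0.116 -0.044] eff6 0.001 F [ 0.3 -0.3 -1.5] p [ 0.4743 -0.2999  0.0513] Ftool [ 1.5 -0.   0.4]
time: 22.9
tool_pos: [0.4741, -0.2997, 0.0489]
yaw -39.83 Tz [-0.123  0.16  -0.021] eff6 0.0 F [-0.3 -0.1 -0.4] p [ 0.4741 -0.2997  0.0489] Ftool [ 0.4 -0.2 -0.1]
```

```bash
python3 -m inch '[0.8,0.3,0,0,0,0,0, 0.8,0,0,0,0,0,0]' |head -2;python3 s.py
python3 -m inch '[0.8,0.2,0,0,0,0,0, 0.8,0,0,0,0,0,0]' |head -2;python3 s.py
python3 -m inch '[0.8,0.2,0,0,0,0,0, 0.8,0,0,0,0,0,0]' |head -2;python3 s.py
```

```text
time: 23.1
tool_pos: [0.474, -0.2996, 0.0455]
yaw -39.82 Tz [-0.074  0.102 -0.079] eff6 0.0 F [-0.1  0.5 -2. ] p [ 0.474  -0.2996  0.0455] Ftool [ 2.   0.3 -0.4]
time: 23.3
tool_pos: [0.474, -0.2996, 0.0435]
yaw -39.82 Tz [-0.102  0.105 -0.055] eff6 0.0 F [ 0.5 -0.2 -2. ] p [ 0.474  -0.2996  0.0435] Ftool [2.  0.1 0.5]
time: 23.5
tool_pos: [0.474, -0.2996, 0.0416]
yaw -39.82 Tz [-0.076  0.135 -0.037] eff6 0.0 F [ 0.3 -1.  -2.4] p [ 0.474  -0.2996  0.0416] Ftool [ 2.4 -0.6  0.9]
```

```bash
python3 -m inch '[0.8,0.1,0,0,0,0,0, 0.8,0,0,0,0,0,0]' |head -2;python3 s.py
python3 -m inch '[0.8,0.1,0,0,0,0,0, 0.8,0,0,0,0,0,0]' |head -2;python3 s.py
```

```text
time: 23.7
tool_pos: [0.474, -0.2996, 0.0407]
yaw -39.83 Tz [-0.038  0.068  0.063] eff6 0.0 F [-0.1  0.1 -0.9] p [ 0.474  -0.2996  0.0407] Ftool [ 0.9  0.1 -0.1]
time: 23.9
tool_pos: [0.474, -0.2997, 0.0397]
yaw -39.82 Tz [-0.052  0.079 -0.023] eff6 0.0 F [-0.2 -0.1 -1.6] p [ 0.474  -0.2997  0.0397] Ftool [ 1.6 -0.2 -0.1]
```

```bash
python3 -m inch '[0.8,0.1,0,0,0,0,0, 0.8,0,0,0,0,0,0]' |head -2;python3 s.py
python3 -m inch '[0.8,0.05,0,0,0,0,0, 0.8,0,0,0,0,0,0]' |head -2;python3 s.py
```

```text
time: 24.1
tool_pos: [0.474, -0.2996, 0.0387]
yaw -39.82 Tz [-0.1    0.131 -0.024] eff6 0.0 F [-0.2 -0.8 -1.9] p [ 0.474  -0.2996  0.0387] Ftool [ 1.9 -0.7  0.4]
time: 24.3
tool_pos: [0.4741, -0.2996, 0.0386]
yaw -39.83 Tz [0.103 0.404 0.037] eff6 -0.004 F [-0.   0.2  2.9] p [ 0.4741 -0.2996  0.0386] Ftool [-2.9  0.2 -0.2]
```

Floor contact: Fz went from -1.9 N to +2.9 N. Releasing gently.

```bash
python3 -m inch '[1.4,0,0,0,0,0,0, 1.6,0,0,0,0,0,0, 2.0,0,0,0,0,0,0, 2.6,0,0,0,0,0,0, 4,0,0,0,0,0,0, 5,0,0,0,0,0,0, 6,0,0,0,0,0,0, 6,0,0,0,0,0,0]' 20;python3 s.py
python3 - <<'E'
from h import *
cv2.imwrite('pics/w6.png',viewer.camera('wrist'))
E
```

```text
time: 25.1
tool_pos: [0.4741, -0.2997, 0.0383]
tool_rot: [1.648, 1.571, 0.952]
ft_force: [0.2, 0.5, 0.4]
width: 0.0526
yaw -39.83 Tz [-0.104  0.111 -0.005] eff6 -0.0 F [0.2 0.5 0.4] p [ 0.4741 -0.2997  0.0383] Ftool [-0.4  0.5 -0.1]
```

View pics/w6.png

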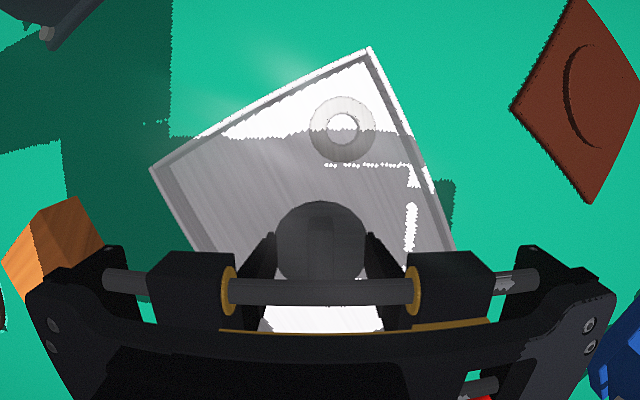

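The fingers are off the wing on both sides and the disc at (320,240) stands level. Lifting away.

```bash
python3 -m inch '[6,-0.5,0,0,0,0,0, 6,-1,0,0,0,0,0, 6,-2,0,0,0,0,0, 6,-3,0,0,0,0,0, 6,-4,0,0,0,0,0, 6,-4,0,0,0,0,0, 6,0,0,0,0,0,0, 6,0,0,0,0,0,0]' ;python3 s.py
python3 - <<'E'
from h import *
s=env.sense()
a=viewer.camera('scene')[200:300,150:310];b=viewer.camera('side')[150:240,290:450]
cv2.imwrite('pics/p7.png',np.vstack([cv2.resize(a,(480,300)),cv2.resize(b,(480,270))]))
cv2.imwrite('pics/w7.png',viewer.camera('wrist'))
E
```

```text
time: 25.95
tool_pos: [0.4741, -0.2997, 0.1845]
tool_rot: [0.061, 1.569, -0.635]
ft_force: [-0.4, -0.8, -1.4]
width: 0.0604
yaw -39.82 Tz [-0.081  0.093  0.018] eff6 0.002 F [-0.4 -0.8 -1.4] p [ 0.4741 -0.2997  0.1845] Ftool [ 1.4 -0.8  0.2]
```

View pics/p7.png

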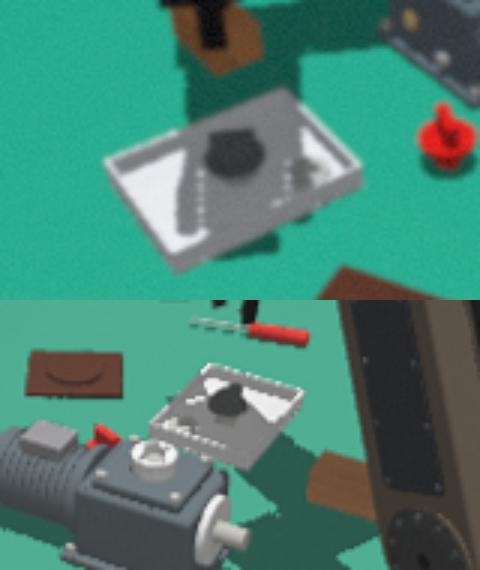

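View pics/w7.png

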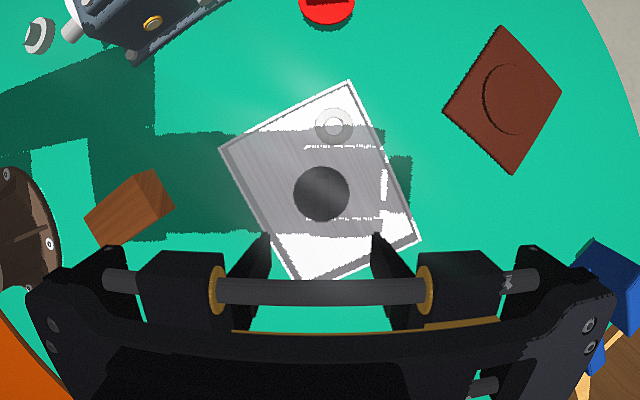

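The cap stands upright in the middle of the tray, at wrist-view pixel (321,193). The gripper is well above it and the bearing is where it was. Handing in.

```bash
python3 -c "
from cell import job_done
print(job_done())"
```

```text
the job is handed in; nothing more can be done
None
```

The filler cap is off the gearbox and stands upright on its stem near the middle of the tray. I handed the job in at about 26 s of the 72 s allowed; no verdict is reported.

- **Push:** I pressed the cap down until the force rose at the floor, about 7.6 mm down with a peak of about 13 N. I then eased back slightly before twisting.
- **Twist:** The cap turned anticlockwise to its stop at about 60°. My last 2° step reached about 0.8 N m, well over the 0.15 N m rise that marks the stop, so it was twisted harder than you asked. I backed off 2.5° at once, which brought it down to about 0.1 N m. The wrist force in that step was about 13 N. I have no direct reading of the force between cap and gearbox, so I can't confirm that it stayed under 60 N at that moment.
- **Lift and placing:** The cap sprang up, was pulled straight out, and was lowered until I felt the tray floor (about 3 N). I then opened the fingers slowly.

**Last checks:** All three cameras showed the cap standing upright in the tray. In those pictures the bearing and the other visible things had not moved. The gripper was about 15 cm above the cap, touching nothing. None of these last checks disagreed.

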